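# Lock the cover on the grinding bowl

## Robot

A 6-joint arm with a two-finger parallel gripper is mounted at the origin on the work surface. World frame = base frame: x ahead of the robot, y to its left, z up, the work surface at z = 0. Lengths are in mm, angles in rad, forces in N, time in s.
With the tool pointing down it reaches from about 275 to 1000 mm from the base axis. Payload 8.4 kg.
Tool frame: the origin (TCP) lies on the centre line of the jaws, within the pads' length; the fingertips stand r.tip_reach ahead of it and the grasp point (between the pads) lies 11 mm behind it (r.tip_reach is the distance from the TCP to the fingertips, in mm); z points along the fingers, y is the line along which they close (so a half turn about z gives the same grasp; the last joint's range is limited). The gripper opens to 85 mm and grips with 20 to 120 N. Pads are 22 mm wide; open, the fingers measure 114 mm over their backs; the gripper's body (76 mm by 85 mm) begins 54 mm behind the grasp point. The pads swing forward as they close: fully open they stand 13 mm farther back than shut.
Start: joints at [-1.333, 0.353, 1.633, -0, 1.155, -0.002], TCP at [148.441, -607.119, 239.281] pointing down, gripper open.
Joint ranges: [-2.63, 2.63], [-0.92, 2.1], [0.06, 2.66], [-1.3, 4.44], [0, 2.69], [-3.02, 3.02]. Speed limits (rad/s): [2.22, 2.22, 2.79, 3.14, 3.14, 3.14].

## Interface

Orientations are given as [roll, pitch, yaw] about the fixed x, y, z axes, in that order (R = Rz(yaw) Ry(pitch) Rx(roll)).
In Python, from rig import r gives the robot as it stands.
- The arm moves only by the tool carry_out, never from a script. Its argument "targets" is a list of rows, each an object with "dp": the shift along the tool's x, y, z in mm, a list of three; "yaw": the turn about the tool's z in degrees. A call has 1 to 12 rows; each row is the pose to reach, as a shift and turn from the pose commanded when the call began, along the tool's axes at that moment; what a row does not reach only later rows make up. A row lasts 1/8 s, in which the tool goes at most 62.5 mm and 10.7 degrees, less where a joint would pass 70% of its speed; a pose out of reach is approached as far as the arm can. A call with a gripper value outside its range is refused whole. "fingers" is the opening, from -1 (shut) to 1 (fully open), so that 0 is half open, set as the call begins (left out, the last holds). The fingers move at their own pace and stop on an object; "grip_force" is the grip in N (left out, the last holds). Time passes only in rows, so rows that repeat a pose let the fingers close. It gives the time, the measured TCP pose, the force, the opening and the grip force at its end, in the units of the state.
- r.sense(): the state, without advancing time (a new reading comes with each control period).
- r.grab_frame(name): name is "scene" or "top" or "wrist"; returns the picture (480x640x3 uint8, red, green, blue); there is no depth.
- r.get_calibration(name): a dict with "fx", "fy", "cx", "cy" (pixels), "dist_coeffs" ([k1, k2, p1, p2, k3] as OpenCV has them; the pictures are not rectified), "rvec" (rotation vector, rad) and "tvec" (3), from world to camera coordinates, as OpenCV has them. Camera axes: x right, y down, z forward; pixel columns grow to the right and rows downward; lengths in mm; the calibration is good to about 2 mm. A picture is of the moment at which its call begins: read the wrist's pose just before it. get_calibration takes no time and is no camera call; for the wrist camera it gives the pose at the moment of the call.
- r.sign_off(): hands the job in; it is judged then, once.
The state is a dict: "clock": time; "qpos": joint angles; "qvel": joint speeds; "joint_efforts": joint torques, N m; "eef_pos": TCP position; "tcp_rot": TCP orientation; "contact_force": force on the tool from outside, world axes, zero at the start; "wrist_torque": the same for the moment, N m; "opening": opening from 0.0 (shut) to 1.0 (fully open); "grasp_force": force on a finger pad.
Only numpy, scipy, OpenCV 4.12 (cv2) and the standard library are available. Lean on these libraries where they do the work, as an engineer would, in place of code of your own. Each camera call takes 0.05 s, during which the arm holds its last target. There are 200 camera calls.

## Task

Close the grinding bowl of the sample mill: set its cover gently (do not drop it) and level on the bowl's rim with the arm clear of the locking fork, then turn the cover into the open side of the fork until the hole in its arm lies under the locking pin. Press the pin all the way down through both, leaving the cover seated, and leave the other things on the bench where they are.

Things in the scene. Friction and masses are not known exactly. Their poses are not given: they have to be found in the camera images.
- cover: The loose aluminium cover, 0.25 to 0.5 kg: disc 116 mm across, 8 mm thick; below it a round spigot 10 mm deep, 95 mm across, tapering to 86 mm at its foot; on top a black grip bar. A flat arm 30 mm wide, 8 mm thick, level with the disc, reaches along its +x to 162 mm from the centre. Origin: centre of the spigot's underside, z up. It first lies spigot down on the bench.
- cover_grip (a point): Centre of the cover's black grip bar, over the disc's centre: 16 mm along the cover's x, 44 mm along its y, 38 mm tall. The point is 19 mm above the disc's top, 27 mm above the disc's underside. Seated, the disc lies on the rim, so this point is 27 mm above bowl_rim; the cover then turns easily about the bowl's axis and stays where it is left.
- cover_hole (a point): Centre of the vertical hole in the cover's arm, 17 mm across, 100 mm from the cover's centre along its +x, at half the arm's thickness (23 mm lower than cover_grip).
- cover_post (a point): Middle of the upright round post on the cover's arm: 14 mm across, 34 mm tall from the arm's top, 150 mm from the cover's centre along its +x. It stays outside the fork when the cover is locked and is handy to push on.
- bowl_rim (a point): Centre of the fixed steel bowl's mouth, at rim height, 75 mm above the bench; 110 mm outside, 100 mm inside. Axes are the mill's own. The bowl stands on a base plate 15 mm thick, from -80 to 80 mm in the mill's x and -135 to 75 mm in its y from here; beyond, on the +y side, is a control box 50 mm tall. The locking fork stands on the -y side.
- fork (a point): Middle of the gap of the fixed steel locking fork, on the pin's axis: 100 mm from the bowl's axis along the mill's -y, 4 mm above bowl_rim. The holes line up when cover_hole is here. Two flat cheeks 12 mm thick, 16 mm apart, 80 to 120 mm from the bowl's axis; top of the upper cheek 22 mm above this point. Axes are the mill's own.
- fork_mouth (a point): Middle of the fork's open side, 18 mm from the pin's axis along the mill's +x. The cover's arm can only swing in here, level (clockwise seen from above, cover seated), not from above. On the far side a wall closes the fork, its inner face 22 mm beyond the pin's axis, so the arm can go about 7 mm too far.
- pin (a joint): Travel of the locking pin (m): 0 fully up, 0.028 fully down with its head on the upper cheek. The pin is captive, vertical, in the fork's upper cheek; 14 mm thick, its nose tapers over 8 mm to 5 mm and can draw in an arm up to about 4 mm off. About 4 N of friction, no spring: it stays where it is left. It starts up, its nose within the cheek, travel under 4 mm.
- pin_head (a point): Centre of the top of the pin's round flat head, 32 mm across and 8 mm thick: 137 mm above the bench with the pin fully up, 109 mm when fully down.
- beaker: Bystander, to be left alone: a clear glass beaker, 72 mm wide and 95 mm tall, standing.
- sample_a_center (a point): Bystander, to be left alone: a round steel sample, 48 mm across and 22 mm tall; the point is its centre.
- sample_b_center (a point): Bystander, to be left alone: a round steel sample, 56 mm across and 30 mm tall; the point is its centre.
- brush_grip (a point): Bystander, to be left alone: a wooden-handled brush lying flat; the point is on its handle.
- jar: Bystander, to be left alone: a white plastic jar, 64 mm across and 110 mm tall, standing.
- wrench_grip (a point): Bystander, to be left alone: a steel wrench lying flat; the point is on its handle.

How it is judged (in metres and radians):
On the way, in this order (a step that is already met when the one before it is completed fails the run):
1. the cover sits level on the bowl's rim, its spigot in the bowl, with the pin still up and the arm's hole not yet under it (z of cover_grip in the frame of bowl_rim between 0.0235 and 0.03 m and horizontal distance between cover_grip and bowl_rim below 0.005 m and angle between cover_grip's own z axis and vertical below 0.04 rad and horizontal distance between cover_hole and fork above 0.02 m and value of joint pin below 0.01 m), for 0.2 s.
2. the hole in the arm lies under the raised pin (within 7 mm) (horizontal distance between cover_hole and fork below 0.007 m and value of joint pin below 0.01 m), for 0.1 s.
At the end, for the whole second after the job is handed in: The cover is seated in the bowl: centred within 5 mm, level within 0.04 rad, at its seated height within about 3 mm; the arm's hole is on the pin's axis within 5 mm; and the pin is pressed down to within 2.5 mm of its full 28 mm travel, at rest (z of cover_grip in the frame of bowl_rim between 0.0235 and 0.03 m and horizontal distance between cover_grip and bowl_rim below 0.005 m and angle between cover_grip's own z axis and vertical below 0.04 rad and value of joint pin above 0.0255 m and horizontal distance between cover_hole and fork below 0.005 m and velocity of joint pin below 0.01 m/s); the robot touches nothing.
It fails at once if the cover is dropped (it moves faster than 0.5 m/s with no finger on it) (linear speed of cover above 0.5 m/s and contact force between cover and the fingers below 0.05 N).
It fails at once if another thing on the bench is moved by more than 30 mm (distance of any of beaker, sample_a_center, sample_b_center, brush_grip, jar, wrench_grip from where it was at the start of the episode above 0.03 m).
It also fails if it takes over 64 s, if anything falls off the work surface, if the arm or the gripper's body presses on something with over 40 N, if the wrist force passes 120 N, or if a joint passes its speed limit or range.

## Working session

There is one attempt and no reset: what is moved stays moved. The work goes in short steps, Python scripts to look and compute and a tool call to move; the robot and the scene stay as the last step left them, time stands still between calls to the robot, and variables do not carry over. Pictures are saved under pics/ and viewed, at most 10 in all, crops included, and the job is handed in when it is done.

Besides the shell and the picture viewer there is one more tool, called after "Call:" by a JSON object that holds its "method" and its "body", one argument or row to a line. carry_out: Moves the arm, as the interface text tells. Its arguments: {"type":"object","properties":{"targets":{"type":"array","items":{"type":"object","properties":{"dp":{"type":"array","items":{"type":"number"}},"yaw":{"type":"number"}}}},"fingers":{"type":"number"},"grip_force":{"type":"number"}},"required":["targets"]}

```bash
mkdir -p pics; ls; python3 - <<'E'
from rig import r
import cv2,numpy as np
s=r.sense();print(s, r.tip_reach)
for n in("scene","top"):
    im=r.grab_frame(n);cv2.imwrite(f"pics/{n}0.png",im[:,:,::-1]);print(n,r.get_calibration(n))
print(r.get_calibration("wrist"))
E
```

```text
pics
{'clock': 0.0, 'qpos': array([-1.33339561e+00,  3.53649576e-01,  1.63412414e+00,  2.10814816e-06,
        1.15518367e+00, -2.39603696e-03]), 'qvel': array([ 0.00017036, -0.00053515,  0.0018928 ,  0.00100367,  0.00020447,
       -0.00097978]), 'joint_efforts': array([-2.62385263e-03, -6.05254483e+01, -3.42074382e+01, -1.50358424e-04,
        9.23440995e-03, -1.58186526e-05]), 'eef_pos': array([ 148.33706277, -606.67459568,  238.56504947]), 'tcp_rot': array([-3.14022792e+00, -5.19746902e-06,  2.39795902e-01]), 'contact_force': array([-0.09060813,  0.01179061, -0.837769  ]), 'wrist_torque': array([0.03040162, 0.01123368, 0.01245755]), 'grasp_force': 0.0, 'opening': 0.996416646201428} 8.0
scene {'fx': 495.4243516251329, 'fy': 495.4243516251329, 'cx': 320.7875447746124, 'cy': 236.1835520918109, 'dist_coeffs': array([-0.04165247,  0.        ,  0.        ,  0.        ,  0.        ]), 'rvec': array([ 1.7153324 ,  1.44240501, -0.80016406]), 'tvec': array([ -97.18142978, -209.06147935, 1701.01366911])}
top {'fx': 525.0341876792847, 'fy': 525.0341876792847, 'cx': 319.3821183669788, 'cy': 243.08340779373117, 'dist_coeffs': array([-0.03249166,  0.        ,  0.        ,  0.        ,  0.        ]), 'rvec': array([ 2.18711521, -2.14965924,  0.13349649]), 'tvec': array([ -11.40794461,  587.7762214 , 1176.56742711])}
{'fx': 366.9929084752727, 'fy': 366.9929084752727, 'cx': 324.39647233565324, 'cy': 241.48209017937393, 'dist_coeffs': array([-0.06264058,  0.        ,  0.        ,  0.        ,  0.        ]), 'rvec': array([-2.27484785,  1.7827736 ,  0.2763802 ]), 'tvec': array([-624.93739876,  -40.92520186,  381.62486444])}
```

View pics/top0.png

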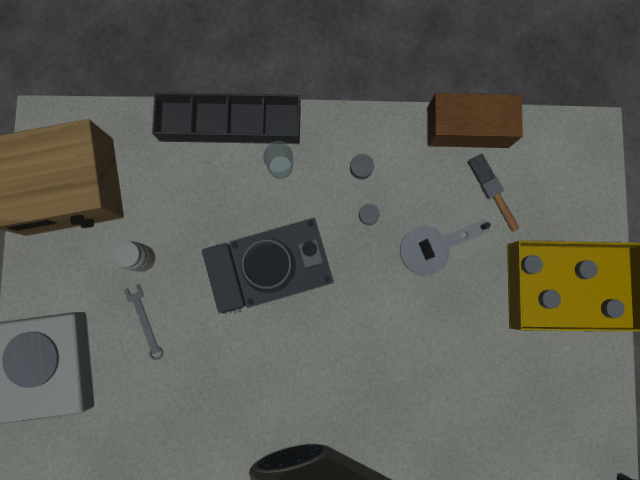

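View pics/scene0.png

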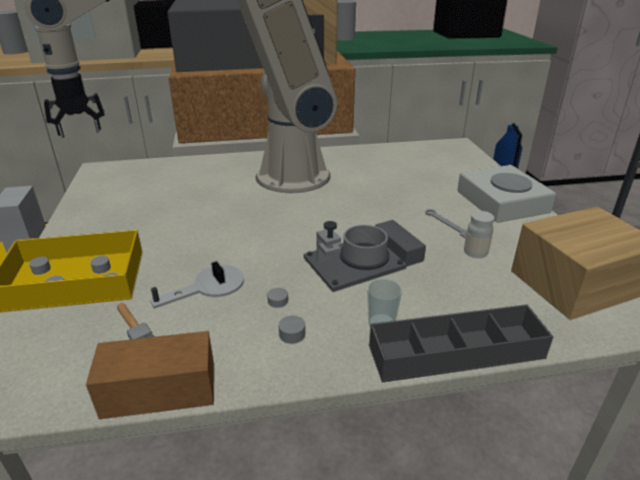

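The top view shows the cover disc at about (426,250) with its post at (487,226), the bowl at (267,264) and the pin head at (309,249). The scene view agrees: the fork is on the bowl's right side, with its pin up.

```bash
cat >h.py <<'E'
import cv2,numpy as np
from rig import r
def ray(c,uv):
    K=np.array([[c['fx'],0,c['cx']],[0,c['fy'],c['cy']],[0,0,1.]])
    p=cv2.undistortPoints(np.array([[uv]],float),K,c['dist_coeffs'])[0,0]
    R=cv2.Rodrigues(c['rvec'])[0]
    return -R.T@c['tvec'],R.T@np.array([*p,1])
def plane(c,uv,z):
    o,d=ray(c,uv);return o+d*(z-o[2])/d[2]
def px(c,P):
    K=np.array([[c['fx'],0,c['cx']],[0,c['fy'],c['cy']],[0,0,1.]])
    return cv2.projectPoints(np.array(P,float).reshape(-1,3),c['rvec'],c['tvec'],K,c['dist_coeffs'])[0][:,0]
E
python3 - <<'E'
from h import *
np.set_printoptions(precision=1,suppress=True)
c=r.get_calibration("top")
for n,uv,z in [("grip",(428,250),50),("disc",(426,250.5),18),("post",(486,226),52),("hole",(464,235),18),("bowl",(267,264.5),75),("pin",(309,248.5),137),("beaker",(279,168),0),("sa",(370,214),22),("sb",(362,166),30)]: print(n,plane(c,uv,z))
w=r.get_calibration("wrist");R=cv2.Rodrigues(w['rvec'])[0];print("wcam",-R.T@w['tvec'],R)
E=[]
im=cv2.imread("pics/top0.png")
cv2.imwrite("pics/crop.png",cv2.resize(im[200:330,190:510],None,fx=2.5,fy=2.5,interpolation=cv2.INTER_CUBIC))
E
```

```text
grip [ 574.6 -248.6   50. ]
disc [ 576.6 -250.9   18. ]
post [ 632.  -382.3   52. ]
hole [ 614.8 -341.    18. ]
bowl [533.4 114.2  75. ]
pin [564.3  21.4 137. ]
beaker [771.7  98.6   0. ]
sa [ 659.8 -118.8   22. ]
sb [772.6 -98.5  30. ]
wcam [ 222.7 -589.6  375. ] [[ 0.2 -1.  -0. ]
 [-0.9 -0.2  0.3]
 [-0.3 -0.1 -1. ]]
```

View pics/crop.png

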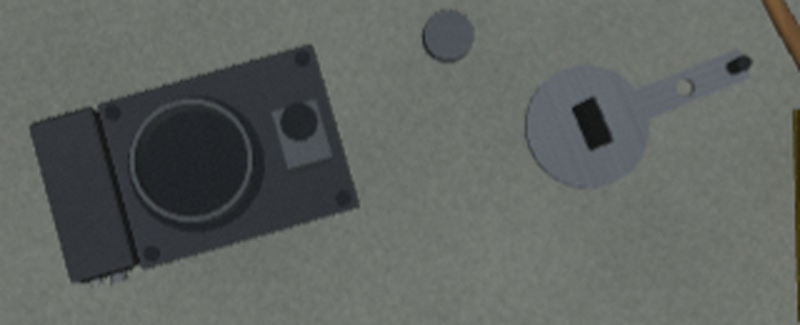

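The crop confirms the cover's arm points at about -67° and the mill's yaw is about 18°. The fork's mouth faces world +x. I'll move above the cover.

Call:
{"method": "carry_out", "body": {
  "targets": [
    {"dp": [20,-10,0],"yaw": 0},
    {"dp": [60,-30,5],"yaw": -1},
    {"dp": [110,-54,10],"yaw": -2},
    {"dp": [165,-81,15],"yaw": -4},
    {"dp": [220,-108,20],"yaw": -5},
    {"dp": [275,-135,25],"yaw": -6},
    {"dp": [330,-162,30],"yaw": -7},
    {"dp": [385,-189,34],"yaw": -8},
    {"dp": [435,-214,36],"yaw": -9},
    {"dp": [475,-233,38],"yaw": -9.3},
    {"dp": [500,-245,38],"yaw": -9.3},
    {"dp": [500,-245,38],"yaw": -9.3}
  ]
}}

```text
clock: 1.6
eef_pos: [577.0, -247.9, 201.0]
tcp_rot: [-3.141, -0.0, 0.405]
contact_force: [0.1, 0.4, -0.1]
opening: 0.999
grasp_force: 0.0
```

```bash
cat >>h.py <<'E'
def dp(x,y,z,psi):
    "tool-frame shift to world target mm, psi deg"
    s=r.sense();R=cv2.Rodrigues(np.zeros(3))[0]
    from scipy.spatial.transform import Rotation as Q
    R=Q.from_euler('xyz',s['tcp_rot']).as_matrix()
    return np.round(R.T@(np.array([x,y,z])-s['eef_pos']),1),round(np.degrees(s['tcp_rot'][2])-psi,1)
E
python3 - <<'E'
from h import *
np.set_printoptions(precision=2,suppress=True)
s=r.sense();print(s['clock'],s['eef_pos'],s['tcp_rot'])
c=r.get_calibration("wrist");im=r.grab_frame("wrist");cv2.imwrite("pics/w1.png",im[:,:,::-1])
import json;json.dump({k:np.array(v).tolist() for k,v in c.items()},open("w1.json","w"))
print(px(c,[[575.5,-250,18],[575.5,-250,56],[614.8,-341,18]]))
E
```

```text
1.6 [ 577.03 -247.86  200.95] [-3.14 -0.    0.41]
[[325.35 218.  ]
 [325.4  229.41]
 [435.61 218.03]]
```

View pics/w1.png

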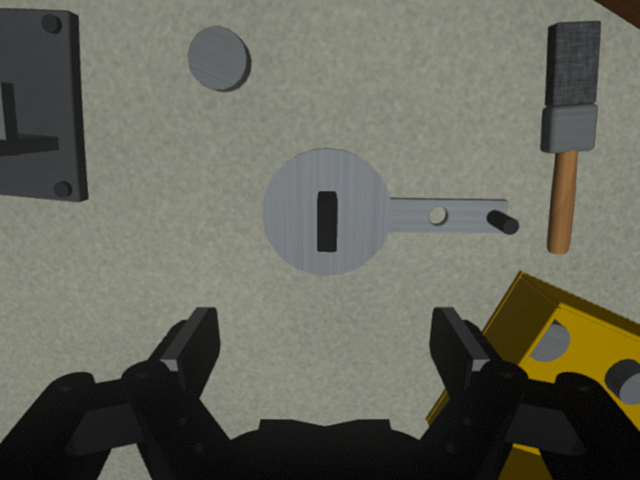

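The wrist view shows the disc at about (327,212), the hole at (438,215) and the bar upright at (327,221), well lined up with the jaws.

```bash
python3 - <<'E'
from h import *;import json
np.set_printoptions(precision=2,suppress=True)
c={k:np.array(v) for k,v in json.load(open("w1.json")).items()}
d=plane(c,(327,211.5),18);h=plane(c,(437.7,215),16);p=plane(c,(327,221),50)
print(d,h,p,np.degrees(np.arctan2(*(h-d)[[1,0]])), "psi",np.degrees(r.sense()['tcp_rot'][2]))
print(dp(d[0],d[1],30,23))
E
```

```text
[ 581.54 -248.99   18.  ] [ 617.84 -342.18   16.  ] [ 580.94 -249.06   50.  ] -68.71730358786587 psi 23.162860265025934
(array([  5.2,   2.4, 170.9]), np.float64(0.2))
```

Call:
{"method": "carry_out", "body": {
  "targets": [
    {"dp": [4,2.5,20],"yaw": 1.5},
    {"dp": [4,2.5,60],"yaw": 1.5},
    {"dp": [4,2.5,100],"yaw": 1.5},
    {"dp": [4,2.5,130],"yaw": 1.5},
    {"dp": [4,2.5,150],"yaw": 1.5},
    {"dp": [4,2.5,163],"yaw": 1.5},
    {"dp": [4,2.5,169],"yaw": 1.5},
    {"dp": [4,2.5,169],"yaw": 1.5}
  ]
}}

```text
clock: 2.65
eef_pos: [580.8, -251.3, 32.5]
tcp_rot: [3.141, -0.0, 0.376]
contact_force: [-0.0, -0.3, 0.2]
opening: 1.003
grasp_force: 0.0
```

Call:
{"method": "carry_out", "body": {
  "targets": [
    {"dp": [0,0,0],"yaw": 0},
    {"dp": [0,0,0],"yaw": 0},
    {"dp": [0,0,0],"yaw": 0},
    {"dp": [0,0,0],"yaw": 0},
    {"dp": [0,0,0],"yaw": 0},
    {"dp": [0,0,0],"yaw": 0},
    {"dp": [0,0,0],"yaw": 0},
    {"dp": [0,0,0],"yaw": 0}
  ],
  "fingers": -1,
  "grip_force": 70
}}

```text
clock: 3.65
eef_pos: [580.9, -251.1, 32.7]
tcp_rot: [3.141, -0.0, 0.376]
contact_force: [-0.9, 2.4, 5.7]
opening: 0.177
grasp_force: 69.3
```

Call:
{"method": "carry_out", "body": {
  "targets": [
    {"dp": [0,0,-5],"yaw": 0},
    {"dp": [0,0,-20],"yaw": 0},
    {"dp": [0,0,-45],"yaw": 0},
    {"dp": [0,0,-75],"yaw": 0},
    {"dp": [0,0,-105],"yaw": 0},
    {"dp": [0,0,-135],"yaw": 0},
    {"dp": [0,0,-155],"yaw": 0},
    {"dp": [0,0,-165],"yaw": 0},
    {"dp": [0,0,-165],"yaw": 0}
  ]
}}

```text
clock: 4.78
eef_pos: [580.7, -251.2, 197.5]
tcp_rot: [3.141, -0.0, 0.376]
contact_force: [0.5, -0.3, -2.0]
opening: 0.173
grasp_force: 68.2
```

```bash
python3 - <<'E'
from h import *
np.set_printoptions(precision=2,suppress=True)
s=r.sense();print(s['eef_pos'],s['contact_force'],s['wrist_torque'],s['opening'],s['qpos'])
print(dp(533.4,114.2,198,58))
im=cv2.cvtColor(cv2.imread("pics/top0.png"),0)
# bowl rim fit: bright ring
ring=(im>95).astype(np.uint8)*255
m=np.zeros_like(im);cv2.circle(m,(267,264),29,255,-1);cv2.circle(m,(267,264),20,0,-1)
v=np.where(m>0)
t=np.percentile(im[v],75);pts=np.array([(x,y) for y,x in zip(*v) if im[y,x]>t],np.float32)
e=cv2.fitEllipse(pts);c=r.get_calibration("top");print(e,plane(c,e[0],75))
E
```

```text
[ 580.67 -251.17  197.53] [ 0.54 -0.28 -1.96] [ 0.05 -0.   -0.03] 0.17297799532811545 [-0.41  0.4   1.66  0.    1.08  0.78]
(array([  90.1, -357.2,   -0.6]), np.float64(-36.5))Traceback (most recent call last):
  File "<stdin>", line 10, in <module>
ValueError: too many values to unpack (expected 2)
```

Call:
{"method": "carry_out", "body": {
  "targets": [
    {"dp": [3,-10,-8],"yaw": 0},
    {"dp": [10,-35,-25],"yaw": 0},
    {"dp": [18,-70,-45],"yaw": 0},
    {"dp": [27,-105,-68],"yaw": 0},
    {"dp": [34,-135,-88],"yaw": 0},
    {"dp": [40,-152,-100],"yaw": 0},
    {"dp": [40,-157,-100],"yaw": 0},
    {"dp": [40,-157,-100],"yaw": 0},
    {"dp": [40,-157,-100],"yaw": 0}
  ]
}}

```text
clock: 5.9
eef_pos: [559.9, -91.1, 296.4]
tcp_rot: [-3.141, 0.001, 0.375]
contact_force: [0.7, -0.8, -2.6]
opening: 0.177
grasp_force: 68.6
```

```bash
python3 - <<'E'
from h import *
np.set_printoptions(precision=2,suppress=True)
s=r.sense();print(s['clock'],s['eef_pos'],s['tcp_rot'],s['contact_force'])
c=r.get_calibration("wrist");im=r.grab_frame("wrist");cv2.imwrite("pics/w2.png",im[:,:,::-1])
import json;json.dump({k:np.array(v).tolist() for k,v in c.items()},open("w2.json","w"))
print(px(c,[[533.4,114.2,75],[564.3,21.4,137]]))
E
```

```text
5.9 [559.86 -91.09 296.36] [-3.14  0.    0.38] [ 0.66 -0.76 -2.64]
[[118.01 155.75]
 [195.3  167.06]]
```

View pics/w2.png

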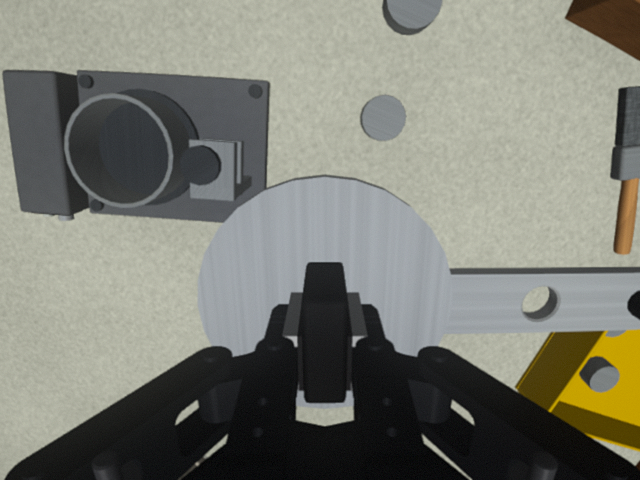

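The wrist view shows the bowl rim at about (119,150) and the dark pin head at about (205,165). The cover hangs level in the jaws.

```bash
cat >fit.py <<'E'
from h import *
import json
def circ(x,y,z,rad):
    a=np.linspace(0,2*np.pi,120);return np.c_[x+rad*np.cos(a),y+rad*np.sin(a),0*a+z]
def samp(g,c,P):
    p=px(c,P).astype(np.float32);return cv2.remap(g,p[:,:1],p[:,1:],cv2.INTER_LINEAR).mean()
def fit(g,c,x0,z,bright,dark,span=10):
    best=max((sum(samp(g,c,circ(x,y,z,q)) for q in bright)/len(bright)-sum(samp(g,c,circ(x,y,z,q)) for q in dark)/len(dark),x,y) for x in np.arange(x0[0]-span,x0[0]+span+.1) for y in np.arange(x0[1]-span,x0[1]+span+.1))
    return best
E
python3 - <<'E'
from fit import *
np.set_printoptions(precision=2,suppress=True)
c={k:np.array(v) for k,v in json.load(open("w2.json")).items()};t=r.get_calibration("top")
print(plane(c,(119,150.3),75),plane(c,(204,165),137))
for n,f,cc in (("w","pics/w2.png",c),("t","pics/top0.png",t)):
    g=cv2.imread(f,0).astype(np.float32)
    print(n,"rim",fit(g,cc,(535,114),75,(51,52.5,54),(48,57)),"pin",fit(g,cc,(565,21),137,(17.5,),(14.5,)),
     )
g=cv2.imread("pics/top0.png",0).astype(np.float32);print("disc",fit(g,t,(578,-250),18,(56.5,),(60,)))
E
```

```text
[538.88 114.43  75.  ] [568.42  15.26 137.  ]
w rim (np.float32(57.575462), np.float64(536.0), np.float64(115.0)) pin (np.float32(53.06573), np.float64(568.0), np.float64(17.0))
t rim (np.float32(26.66584), np.float64(536.0), np.float64(117.0)) pin (np.float32(26.735142), np.float64(565.0), np.float64(21.0))
disc (np.float32(0.7388153), np.float64(579.0), np.float64(-250.0))
```

Call:
{"method": "carry_out", "body": {
  "targets": [
    {"dp": [3,-10,0],"yaw": -2},
    {"dp": [9,-35,0],"yaw": -6},
    {"dp": [18,-70,10],"yaw": -12},
    {"dp": [29,-110,25],"yaw": -19},
    {"dp": [40,-150,45],"yaw": -26},
    {"dp": [48,-180,65],"yaw": -32},
    {"dp": [52,-195,83],"yaw": -36},
    {"dp": [53,-199,95],"yaw": -36.5},
    {"dp": [53,-199,100],"yaw": -36.5},
    {"dp": [53,-199,100],"yaw": -36.5},
    {"dp": [53,-199,100],"yaw": -36.5}
  ]
}}

```text
clock: 7.32
eef_pos: [536.9, 113.7, 197.9]
tcp_rot: [3.141, -0.001, 1.012]
contact_force: [0.2, -0.0, -2.3]
opening: 0.173
grasp_force: 68.6
```

```bash
python3 - <<'E'
from h import *
np.set_printoptions(precision=2,suppress=True)
s=r.sense();print(s['clock'],s['eef_pos'],s['tcp_rot'],s['contact_force'])
print(dp(536,114,125,58))
E
```

```text
7.325 [536.93 113.66 197.9 ] [ 3.14 -0.    1.01] [ 0.23 -0.03 -2.28]
(array([-0.2, -1. , 72.9]), np.float64(-0.0))
```

Call:
{"method": "carry_out", "body": {
  "targets": [
    {"dp": [0,-1,15],"yaw": 0},
    {"dp": [0,-1,40],"yaw": 0},
    {"dp": [0,-1,60],"yaw": 0},
    {"dp": [0,-1,74],"yaw": 0},
    {"dp": [0,-1,82],"yaw": 0},
    {"dp": [0,-1,82],"yaw": 0}
  ]
}}

```text
clock: 8.07
eef_pos: [535.4, 114.6, 114.9]
tcp_rot: [-3.141, 0.001, 1.013]
contact_force: [0.1, -0.1, -2.2]
opening: 0.174
grasp_force: 68.7
```

Call:
{"method": "carry_out", "body": {
  "targets": [
    {"dp": [0,0,2],"yaw": 0},
    {"dp": [0,0,4],"yaw": 0},
    {"dp": [0,0,6],"yaw": 0},
    {"dp": [0,0,8],"yaw": 0},
    {"dp": [0,0,10],"yaw": 0},
    {"dp": [0,0,11],"yaw": 0},
    {"dp": [0,0,11],"yaw": 0}
  ]
}}

```text
clock: 8.95
eef_pos: [535.5, 114.7, 104.2]
tcp_rot: [-3.141, 0.0, 1.013]
contact_force: [0.2, -0.0, -2.4]
opening: 0.176
grasp_force: 68.7
```

Call:
{"method": "carry_out", "body": {
  "targets": [
    {"dp": [0,0,1.5],"yaw": 0},
    {"dp": [0,0,3],"yaw": 0},
    {"dp": [0,0,4.5],"yaw": 0},
    {"dp": [0,0,5.5],"yaw": 0},
    {"dp": [0,0,6],"yaw": 0},
    {"dp": [0,0,6.5],"yaw": 0},
    {"dp": [0,0,6.5],"yaw": 0}
  ]
}}

```text
clock: 9.82
eef_pos: [536.4, 114.9, 98.1]
tcp_rot: [3.14, -0.001, 1.013]
contact_force: [4.6, 2.4, -0.2]
opening: 0.177
grasp_force: 68.9
```

```bash
python3 - <<'E'
from h import *
s=r.sense();print(s['clock'],s['eef_pos'],s['tcp_rot'],s['contact_force'])
im=r.grab_frame("wrist");cv2.imwrite("pics/w3.png",im[:,:,::-1])
E
```

```text
9.825 [536.4059174  114.92045416  98.12408638] [ 3.14034856e+00 -1.29028445e-03  1.01295223e+00] [ 4.58023502  2.35333866 -0.19127814]
```

View pics/w3.png

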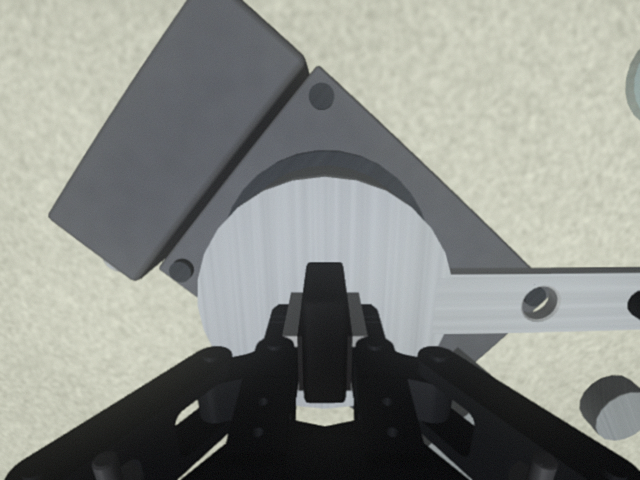

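It's seated or nearly so. There is a small side force, so I'll ease towards it and press down a little.

Call:
{"method": "carry_out", "body": {
  "targets": [
    {"dp": [0.8,0.5,0],"yaw": 0},
    {"dp": [1.5,0.9,0.5],"yaw": 0},
    {"dp": [1.5,0.9,1],"yaw": 0},
    {"dp": [1.5,0.9,1.5],"yaw": 0},
    {"dp": [1.5,0.9,1.5],"yaw": 0}
  ]
}}

```text
clock: 10.5
eef_pos: [536.6, 115.1, 97.6]
tcp_rot: [-3.141, 0.001, 1.013]
contact_force: [-4.4, -2.6, 19.6]
opening: 0.175
grasp_force: 72.0
```

Call:
{"method": "carry_out", "body": {
  "targets": [
    {"dp": [-0.7,-0.4,-1],"yaw": 0},
    {"dp": [-0.7,-0.4,-1],"yaw": 1},
    {"dp": [-0.7,-0.4,-1],"yaw": 4},
    {"dp": [-0.7,-0.4,-1],"yaw": 8},
    {"dp": [-0.7,-0.4,-1],"yaw": 12},
    {"dp": [-0.7,-0.4,-1],"yaw": 15},
    {"dp": [-0.7,-0.4,-1],"yaw": 18},
    {"dp": [-0.7,-0.4,-1],"yaw": 20},
    {"dp": [-0.7,-0.4,-1],"yaw": 20}
  ]
}}

```text
clock: 11.62
eef_pos: [536.8, 115.1, 97.7]
tcp_rot: [3.141, -0.0, 0.663]
contact_force: [1.9, -0.3, 6.8]
opening: 0.175
grasp_force: 70.0
```

```bash
python3 - <<'E'
from h import *
s=r.sense();print(s['clock'],s['eef_pos'],s['tcp_rot'],s['contact_force'],s['wrist_torque'])
im=r.grab_frame("wrist");cv2.imwrite("pics/w4.png",im[:,:,::-1])
E
```

```text
11.625 [536.75667434 115.0767308   97.67364359] [ 3.14111817e+00 -3.35051111e-04  6.63212102e-01] [ 1.93600954 -0.2875991   6.80901478] [ 0.02606908 -0.27564349  0.1196818 ]
```

View pics/w4.png

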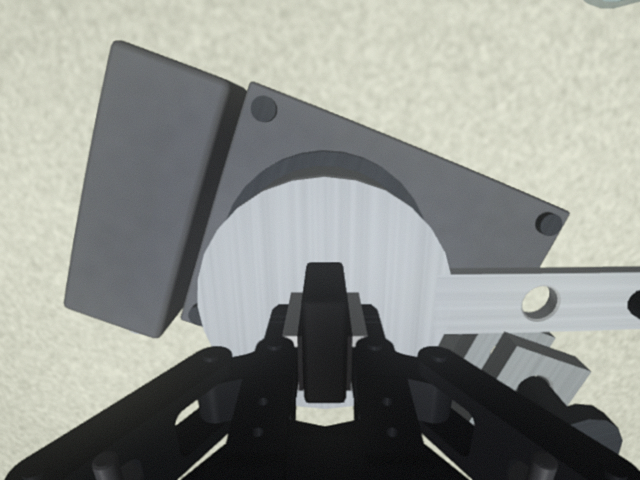

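The view shows the cover seated and level, with the arm just outside the fork mouth and the fork at lower right. The plate's long edge runs from (250,83) to (568,212).

```bash
python3 - <<'E'
from h import *
c=r.get_calibration("wrist")
a=plane(c,(250,83),15);b=plane(c,(568,212),15);d=b-a
print(a,b,np.hypot(*d[:2]),"-y dir",np.degrees(np.arctan2(d[1],d[0])))
t=np.radians(np.degrees(np.arctan2(d[1],d[0]))+90); print("psi",np.degrees(r.sense()['tcp_rot'][2]))
ex=np.array([np.cos(t),np.sin(t)]);ey=np.array([-ex[1],ex[0]])
print("rim from corner",b[:2]-80*ex+135*ey)
h=plane(c,(540,302),81);print("hole",h,np.degrees(np.arctan2(h[1]-115,h[0]-537)))
E
```

```text
[590.09797093 208.88023831  15.        ] [652.42066214  10.566982    15.        ] 207.87560094774858 -y dir -72.55395070725952
psi 38.01068753873699
rim from corner [535.6266579  115.37232811]
hole [598.36125935  33.02320429  81.        ] -53.18441675476773
```

Call:
{"method": "carry_out", "body": {
  "targets": [
    {"dp": [0,0,0],"yaw": 2},
    {"dp": [0,0,0],"yaw": 4},
    {"dp": [0,0,0],"yaw": 7},
    {"dp": [0,0,0],"yaw": 10},
    {"dp": [0,0,0],"yaw": 13},
    {"dp": [0,0,0],"yaw": 16},
    {"dp": [0,0,0],"yaw": 18},
    {"dp": [0,0,0],"yaw": 19.5},
    {"dp": [0,0,0],"yaw": 20},
    {"dp": [0,0,0],"yaw": 20},
    {"dp": [0,0,0],"yaw": 20}
  ]
}}

```text
clock: 13.05
eef_pos: [536.9, 115.0, 97.7]
tcp_rot: [3.141, -0.001, 0.315]
contact_force: [2.7, 0.1, 6.6]
opening: 0.178
grasp_force: 70.0
```

```bash
python3 - <<'E'
from h import *
s=r.sense();print(s['clock'],s['eef_pos'],s['tcp_rot'],s['contact_force'],s['wrist_torque'])
im=r.grab_frame("wrist");cv2.imwrite("pics/w5.png",im[:,:,::-1])
im=r.grab_frame("top");cv2.imwrite("pics/t5.png",im[:,:,::-1])
E
```

```text
13.05 [536.85840202 115.03647184  97.68514282] [ 3.14114114e+00 -6.46665901e-04  3.14795961e-01] [2.74502713 0.08867602 6.5626092 ] [ 0.0062625  -0.34842182  0.27110293]
```

View pics/w5.png

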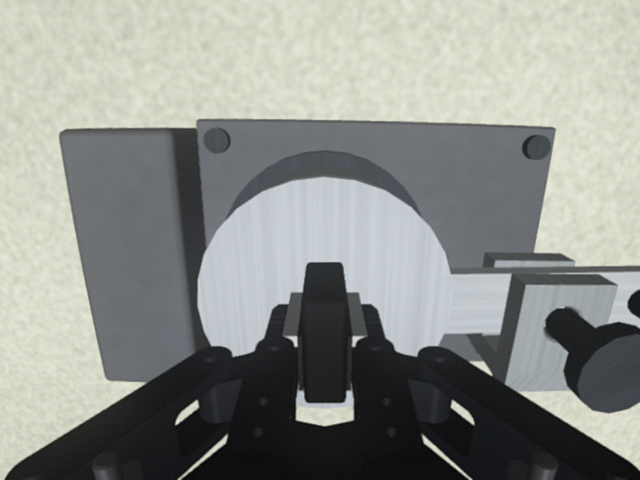

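The arm lies in the fork and the pin head is visible at about (606,368).

```bash
python3 - <<'E'
from fit import *
c=r.get_calibration("wrist")
a=plane(c,(198,120),15);b=plane(c,(554,128),15);d=b-a
print("-y dir",np.degrees(np.arctan2(d[1],d[0])),"cover",np.degrees(r.sense()['tcp_rot'][2])-90)
e1=plane(c,(452,270),83);e2=plane(c,(638,266.5),83);d=e2-e1
print("arm edge dir",np.degrees(np.arctan2(d[1],d[0])))
print("head",plane(c,(606,368),137))
E
```

```text
-y dir -72.78529370525258 cover -71.96496914161445
arm edge dir -71.15380568129133
head [567.86308672  26.89356193 137.        ]
```

Call:
{"method": "carry_out", "body": {
  "targets": [
    {"dp": [0,0,-0.5],"yaw": 0},
    {"dp": [0,0,-0.5],"yaw": 0},
    {"dp": [0,0,-0.5],"yaw": 0},
    {"dp": [0,0,-0.5],"yaw": 0},
    {"dp": [0,0,-0.5],"yaw": 0},
    {"dp": [0,0,-0.5],"yaw": 0}
  ],
  "fingers": 0.2
}}

```text
clock: 13.9
eef_pos: [536.4, 115.1, 97.8]
tcp_rot: [-3.142, 0.0, 0.315]
contact_force: [0.1, -0.5, 1.1]
opening: 0.601
grasp_force: 0.0
```

Call:
{"method": "carry_out", "body": {
  "targets": [
    {"dp": [0,0,-5],"yaw": 0},
    {"dp": [0,0,-20],"yaw": 0},
    {"dp": [0,0,-45],"yaw": 0},
    {"dp": [0,0,-70],"yaw": 0},
    {"dp": [0,5,-85],"yaw": 0},
    {"dp": [0,25,-85],"yaw": 0},
    {"dp": [-1,50,-85],"yaw": 0},
    {"dp": [-1,75,-85],"yaw": 0},
    {"dp": [-1,93,-85],"yaw": 0},
    {"dp": [-1,100,-85],"yaw": 0},
    {"dp": [-1,100,-85],"yaw": 0},
    {"dp": [-1,100,-85],"yaw": 0}
  ]
}}

```text
clock: 15.4
eef_pos: [566.2, 20.2, 182.7]
tcp_rot: [-3.141, 0.0, 0.315]
contact_force: [0.2, 0.4, -0.6]
opening: 0.601
grasp_force: 0.0
```

```bash
python3 - <<'E'
from h import *
s=r.sense();print(s['clock'],s['eef_pos'],s['contact_force'])
c=r.get_calibration("wrist");im=r.grab_frame("wrist");cv2.imwrite("pics/w6.png",im[:,:,::-1])
print(px(c,[[566.5,19.7,137],[566.5,19.7,83],[536.8,115.2,121]]))
E
```

```text
15.4 [566.1877283   20.213304   182.66337502] [ 0.15776031  0.35277505 -0.55992449]
[[323.97658727 274.99054217]
 [324.1603672  244.03738823]
 [152.87956159 261.47300822]]
```

View pics/w6.png

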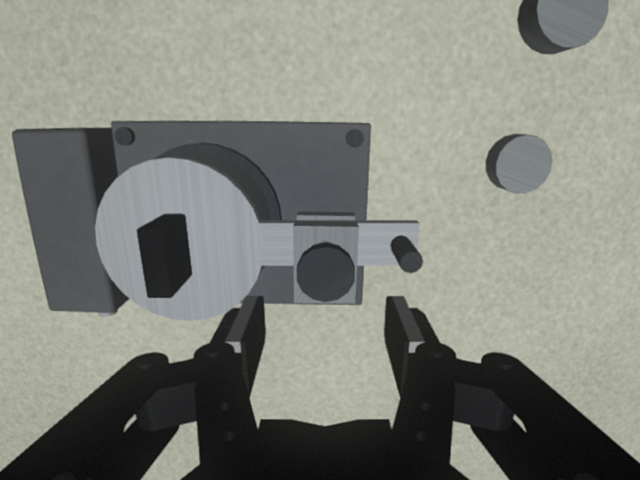

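The pin head sits at about (325,272), within 2 mm of the expected spot. The arm's midline passes under it at about y=243. Next I'll shut the fingers and press.

Call:
{"method": "carry_out", "body": {
  "targets": [
    {"dp": [1.5,0,0],"yaw": 0},
    {"dp": [1.5,0,0],"yaw": 0},
    {"dp": [1.5,0,5],"yaw": 0},
    {"dp": [1.5,0,15],"yaw": 0},
    {"dp": [1.5,0,25],"yaw": 0},
    {"dp": [1.5,0,30],"yaw": 0},
    {"dp": [1.5,0,34],"yaw": 0},
    {"dp": [1.5,0,34],"yaw": 0}
  ],
  "fingers": -1
}}

```text
clock: 16.45
eef_pos: [567.7, 20.2, 148.5]
tcp_rot: [-3.141, 0.0, 0.315]
contact_force: [0.5, 0.9, 0.0]
opening: -0.002
grasp_force: 0.0
```

Call:
{"method": "carry_out", "body": {
  "targets": [
    {"dp": [0,0,2],"yaw": 0},
    {"dp": [0,0,4],"yaw": 0},
    {"dp": [0,0,6],"yaw": 0},
    {"dp": [0,0,8],"yaw": 0},
    {"dp": [0,0,10],"yaw": 0},
    {"dp": [0,0,12],"yaw": 0},
    {"dp": [0,0,14],"yaw": 0},
    {"dp": [0,0,16],"yaw": 0},
    {"dp": [0,0,18],"yaw": 0},
    {"dp": [0,0,18],"yaw": 0}
  ]
}}

```text
clock: 17.7
eef_pos: [567.7, 20.2, 130.4]
tcp_rot: [-3.141, 0.0, 0.315]
contact_force: [-0.0, -0.4, 0.2]
opening: -0.003
grasp_force: 0.1
```

Call:
{"method": "carry_out", "body": {
  "targets": [
    {"dp": [0,0,2],"yaw": 0},
    {"dp": [0,0,4],"yaw": 0},
    {"dp": [0,0,6],"yaw": 0},
    {"dp": [0,0,8],"yaw": 0},
    {"dp": [0,0,10],"yaw": 0}
  ]
}}

```text
clock: 18.32
eef_pos: [567.8, 20.2, 120.7]
tcp_rot: [-3.142, 0.0, 0.315]
contact_force: [-1.6, 0.5, 3.9]
opening: -0.0
grasp_force: 1.7
```

Call:
{"method": "carry_out", "body": {
  "targets": [
    {"dp": [0,0,1],"yaw": 0},
    {"dp": [0,0,2],"yaw": 0},
    {"dp": [0,0,3],"yaw": 0},
    {"dp": [0,0,4],"yaw": 0}
  ]
}}

```text
clock: 18.82
eef_pos: [567.9, 20.2, 117.0]
tcp_rot: [-3.142, -0.0, 0.315]
contact_force: [-4.5, -0.6, 14.2]
opening: -0.001
grasp_force: 7.3
```

Call:
{"method": "carry_out", "body": {
  "targets": [
    {"dp": [0,0,0.5],"yaw": 0},
    {"dp": [0,0,1],"yaw": 0},
    {"dp": [0,0,1.5],"yaw": 0},
    {"dp": [0,0,1.5],"yaw": 0}
  ]
}}

```text
clock: 19.32
eef_pos: [567.9, 20.2, 116.9]
tcp_rot: [3.142, -0.0, 0.315]
contact_force: [-7.2, 0.7, 21.2]
opening: -0.001
grasp_force: 10.5
```

Call:
{"method": "carry_out", "body": {
  "targets": [
    {"dp": [0,0,-5],"yaw": 0},
    {"dp": [0,0,-20],"yaw": 0},
    {"dp": [0,0,-45],"yaw": 0},
    {"dp": [0,0,-70],"yaw": 0},
    {"dp": [-20,0,-90],"yaw": 0},
    {"dp": [-40,0,-100],"yaw": 0},
    {"dp": [-40,0,-100],"yaw": 0}
  ]
}}

```text
clock: 20.2
eef_pos: [529.6, 7.6, 216.6]
tcp_rot: [3.141, -0.002, 0.314]
contact_force: [0.1, 0.1, -0.5]
opening: -0.001
grasp_force: 0.0
```

```bash
python3 - <<'E'
from h import *
s=r.sense();print(s['clock'],s['eef_pos'],s['contact_force'])
c=r.get_calibration("wrist");im=r.grab_frame("wrist");cv2.imwrite("pics/w7.png",im[:,:,::-1])
print(px(c,[[567.7,20,109],[567.7,20,137],[536.8,115.2,83]]))
E
```

```text
20.2 [529.61453687   7.55954233 216.58785274] [ 0.13020693  0.14175671 -0.5297337 ]
[[323.20298438 183.50491051]
 [323.03717866 190.46235981]
 [187.96909965 178.59884395]]
```

View pics/w7.png

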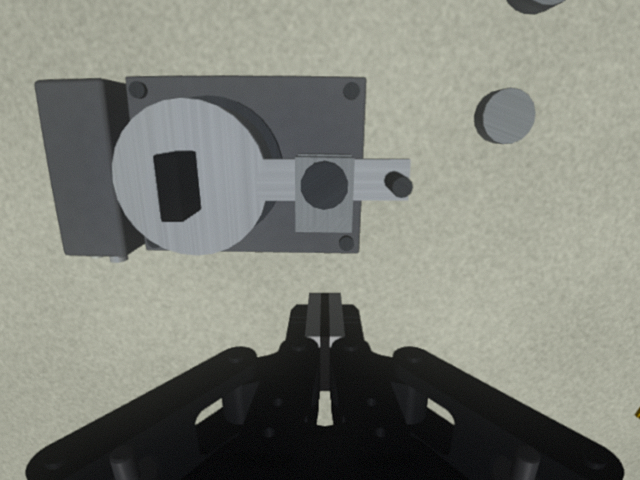

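The pin stopped hard at tip height 109 mm, which is fully down. The picture shows the head on the cheek at (324,185), the cover seated, and the arm clear.

```bash
python3 -c "
from rig import r
print(r.sign_off())"
```

```text
the job is handed in; nothing more can be done
None
```

The cover is seated and turned into the fork, the pin is pressed fully down (it stopped hard at 109 mm), and the job is handed in at about 20 s of the 64 s limit; the sign-off returned no verdict.

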